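# Hygiene contact slide held flush on a sloping touchscreen

### The job

The touchscreen in the office pantry is due for its hygiene sample: lift the contact slide out of its cradle by its handle, tilt it to the slope of the tablet's screen and lay it on the middle of the glass so that the whole sampling face bears flush. Press gently, with about the weight of half a kilo, and finish while still gripping the handle and pressing the slide there: do not let go. On the way do not put the slide on the worktop, do not push the screen to another angle, and leave the other things where they stand.

Things in the scene. Friction and masses are not known exactly. Their poses are not given: they have to be found in the camera images.
- contact_slide: contact slide in its hand holder, one rigid loose piece, 0.11 to 0.23 kg. Cream sampling plate 76 x 48 x 4 mm below; white back plate 96 x 52 mm from 4 to 10 mm above the face; white upright handle block 44 mm (x) by 24 mm (y), from 10 to 62 mm. Origin: centre of the sampling face (the underside); x along the long side, z up through the handle. Starts upright in the cradle
- cradle: grey open cradle 112 x 68 mm, 20 mm high, fixed to the worktop; the ends of the slide's back plate rest on ledges 14 mm up, inside a 100 x 56 mm rim, the sampling face hanging free 10 mm above the worktop. Lift the slide straight up. Origin: centre of the underside, x along its long side
- tablet_stand: tablet on an adjustable stand fixed to the worktop: round foot of 170 mm, column, tilt hinge 115 mm above the worktop, white-framed tablet 225 mm wide, 150 mm deep, 10 mm thick. The hinge is stiff: it keeps its angle under 20 N within 40 mm of the middle of the screen. Origin: centre of the foot's underside; x from the low to the high edge of the screen, z up
- screen_mid (a point): middle of the tablet's glass, on its surface, 30 mm from the hinge axis. x runs up the slope to the high edge, y along the level width, z out of the glass (up and towards the low edge). The slope differs from run to run, about 14 to 31 degrees from level; the low edge faces roughly towards the robot. The slide may lie turned on the glass
- screen_top (a point): middle of the high edge of the tablet's glass, 75 mm up the slope from its middle
- table: black granite worktop, its top at z = 0
- mug: bystander: white mug, 82 mm across, 92 mm high; stays where it is. Origin: centre of its underside
- tumbler: bystander: glass tumbler, 68 mm across, 95 mm high; stays where it is. Origin: centre of its underside
- carton: bystander: small cardboard carton, 90 x 55 mm, 45 mm high; stays where it is. Origin: centre of its underside
- thermos: bystander: steel thermos flask, 82 mm across, 205 mm high; stays where it is. Origin: centre of its underside
- spray: bystander: spray bottle, 74 mm across, 191 mm high; stays where it is. Origin: centre of its underside
- sugar_jar: bystander: sugar jar, glass with a steel cap, 76 mm across, 100 mm high; stays where it is. Origin: centre of its underside
- teaspoon: bystander: teaspoon, 150 mm long, lying flat; stays where it is. Origin: centre of its underside
Things that resemble listed ones, but are neither listed nor needed, are in the scene too. What is shaped like the contact_slide but turquoise or yellow is not meant.

How it is judged:
By the outcome, as a careful person would: the job done as asked, in the order asked, and still so for the second after the job is handed in, while the arm keeps its last pose, push and grip.
It also fails if it takes over 64 s, if anything falls off the work surface, if the arm or the gripper's body presses on something with over 40 N, if the wrist force passes 120 N, or if a joint passes its speed limit or range.

### The arm

A 7-joint arm with a two-finger parallel gripper is mounted at the origin on the work surface. World frame = base frame: x ahead of the robot, y to its left, z up, the work surface at z = 0. Lengths are in m, angles in rad, forces in N, time in s.
With the tool pointing down it reaches from about 0.425 to 0.925 m from the base axis. Payload 6.8 kg.
Tool frame: the origin (TCP) lies on the mounting face of the last link; the fingertips stand 182 mm ahead of it and the grasp point (between the pads) lies 163 mm ahead of it; z points along the fingers, y is the line along which they close (so a half turn about z gives the same grasp; the last joint's range is limited). The gripper opens to 88 mm and grips with 3 to 60 N. Pads are 20 mm wide; open, the fingers measure 115 mm over their backs; the gripper's body (75 mm by 178 mm) begins 61 mm behind the grasp point.
Start: joints at [1.009, 0.477, 0.022, 1.555, -0.011, 1.109, -0.083], TCP at [0.296, -0.607, 0.405] pointing down, gripper open.
Joint ranges: [-2.96, 2.96], [-0.34, 2.1], [-1.41, 1.46], [0.24, 2.44], [-1.37, 4.51], [0.17, 1.92], [-2.96, 2.96]. Speed limits (rad/s): [2.39, 2.39, 3.14, 3.14, 3.14, 3.14, 3.14].

### API

Orientations are given as a rotation vector (axis times angle).
In Python, from station import arm, claw, camera, current_time, current_joint_pos, current_qvel, current_tau, current_tool_pos, current_eef_rot, current_wrist_force, current_torque, current_gripper_width, current_grasp_force gives the robot as it stands. Calls block until the motion is done:
- arm.move_ptp(position, orientation): joint-space move of the TCP to a pose.
- arm.move_l(position, rot=None, v=0.15, force_limit=None): straight line of the TCP; rot=None keeps the orientation; v is the mean speed in m/s. With force_limit (N) it stops when the force on the tool has changed by that much, and returns True; else False.
- arm.set_joints(angles): joint-space move.
- claw.set_gripper(opening, effort=None): finger opening in m; effort is the grip in N (None keeps the last); returns when the fingers have stopped.
- arm.pause(seconds).
- arm.ik(position, orientation): joint angles nearest the present ones, or None.
- camera(name): name is "scene" or "top"; returns a dict with "color" (480x640x3 uint8, red, green, blue), "range_z" (480x640 float32, m along the optical axis (not along the pixel's ray), 0 where there is no reading), "vertical_fov" (degrees; the focal length in pixels is half the picture's height over the tangent of half this angle, whatever the lens; pixels are square), "cx", "cy" (the principal point, pixels), "rvec" (rotation vector, rad) and "tvec" (3), from world to camera coordinates, as OpenCV has them. Camera axes: x right, y down, z forward; pixel columns grow to the right and rows downward; lengths in m; the calibration is good to about 2 mm. A picture is of the moment at which its call begins.
A pose or a line that the arm cannot do raises arm.MotionError and nothing moves.
- arm.finish_job(): hands the job in; it is judged then, once.
Readings, each from a call of its own:
- current_time(): time.
- current_joint_pos(): joint angles.
- current_qvel(): joint speeds.
- current_tau(): joint torques, N m.
- current_tool_pos(): TCP position.
- current_eef_rot(): TCP orientation.
- current_wrist_force(): force on the tool from outside, world axes, zero at the start.
- current_torque(): the same for the moment, N m.
- current_gripper_width(): finger opening in m.
- current_grasp_force(): force on a finger pad.
Only numpy, scipy, OpenCV 4.12 (cv2) and the standard library are available. Lean on these libraries where they do the work, as an engineer would, in place of code of your own. Each camera call takes 0.05 s, during which the arm holds its last target. There are 200 camera calls.

## Working session

There is one attempt and no reset: what is moved stays moved. The work goes in short steps, each a Python script; the robot and the scene stay as the last script left them, time stands still between calls to the robot, and variables do not carry over. Pictures are saved under pics/ and viewed, at most 10 in all, crops included, and the job is handed in when it is done.

```bash
ls; mkdir -p pics
cat > h.py <<'E'
import numpy as np, cv2
from scipy.spatial.transform import Rotation as R
from station import *
def cam(n):
    c=camera(n); c['f']=240/np.tan(np.radians(c['vertical_fov'])/2)
    c['R']=cv2.Rodrigues(np.array(c['rvec'],float))[0]; c['t']=np.array(c['tvec'],float).ravel(); return c
def cloud(c):
    v,u=np.mgrid[:480,:640]; z=c['range_z'].astype(float)
    p=np.stack([(u-c['cx'])/c['f']*z,(v-c['cy'])/c['f']*z,z],-1)
    P=(p-c['t'])@c['R']; P[z==0]=np.nan; return P
def ray(c,u,v,h):
    d=np.array([(u-c['cx'])/c['f'],(v-c['cy'])/c['f'],1])@c['R']; o=-c['R'].T@c['t']
    return o+d*(h-o[2])/d[2]
def proj(c,P):
    q=np.asarray(P)@c['R'].T+c['t']; return q[...,:2]/q[...,2:]*c['f']+[c['cx'],c['cy']]
def save(c,n): cv2.imwrite('pics/'+n,c['color'][...,::-1])
E
python3 - <<'E'
from h import *
for n in('scene','top'):
    c=cam(n); save(c,n+'.png'); np.savez(n+'.npz',**c)
    print(n,c['f'],c['cx'],c['cy'],-c['R'].T@c['t'],c['R'][2],(c['range_z']==0).mean())
print(current_time(),current_joint_pos(),current_tool_pos(),current_eef_rot(),current_gripper_width())
E
```

```text
pics
scene 520.6601751228194 325.6121557741958 241.8070629332675 [ 1.53445556 -0.12565457  0.86121932] [-0.79016833  0.08591314 -0.60683848] 0.003929036458333333
top 526.3965592557971 319.3509575405588 239.71893474162474 [0.29009816 0.00527464 1.65526467] [ 0.18484543 -0.02107318 -0.98254165] 0.0038639322916666666
0.1 [ 1.00890823  0.47769605  0.02234942  1.55631793 -0.01151117  1.10926193
 -0.08307689] [ 0.29580741 -0.60647088  0.40380781] [-3.05961122e+00 -7.06423296e-01  7.07927152e-04] 0.08803384511258512
```

View pics/scene.png

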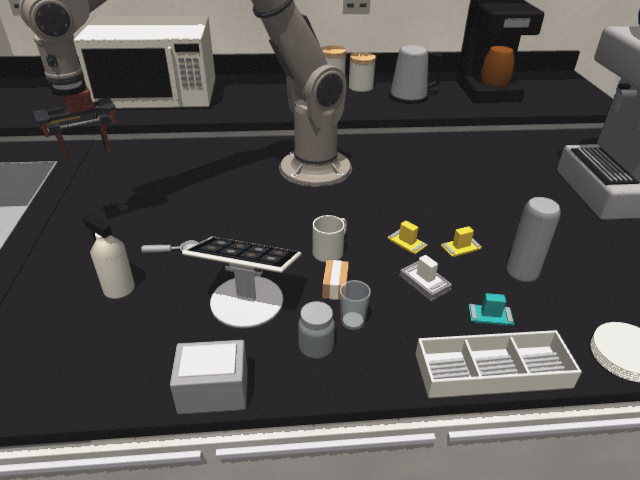

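View pics/top.png

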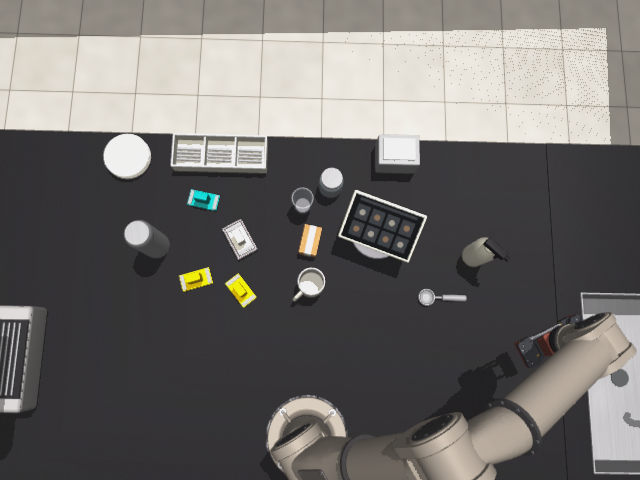

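The scene view shows the white slide in its grey cradle at (427,275), which is (239,238) in the top view. The lookalikes are two yellow ones at top (196,279) and (240,290) and a turquoise one at (203,200), so I choose the white one. The tablet is at top (383,226), with the mug, carton and tumbler standing between it and the slide.

Run:
```python
from h import *
D={n:dict(np.load(n+'.npz')) for n in('scene','top')}
cl={n:cloud(c) for n,c in D.items()}
s=ray(D['top'],239,238,.06); print('slide approx',s)
for n,c in D.items():
    P=cl[n]; near=np.hypot(P[...,0]-s[0],P[...,1]-s[1])<.09
    for lo,hi in((.064,.08),(.015,.026)):
        m=(near&(P[...,2]>lo)&(P[...,2]<hi)); Q=P[m]
        r=cv2.minAreaRect(Q[:,:2].astype(np.float32)*1000); print(n,lo,m.sum(),np.median(Q[:,2]),r)
# tablet
t=ray(D['top'],383,226,.13); print('tab approx',t)
for n,c in D.items():
    P=cl[n]; m=(np.hypot(P[...,0]-t[0],P[...,1]-t[1])<.16)&(P[...,2]>.07)&(P[...,2]<.22)
    k,lab,st,ce=cv2.connectedComponentsWithStats(m.astype(np.uint8)); i=1+np.argmax(st[1:,4]); m=lab==i
    Q=P[m]
    rng=np.random.default_rng(0);best=None
    for _ in range(300):
        a=Q[rng.choice(len(Q),3)]; nn=np.cross(a[1]-a[0],a[2]-a[0]); L=np.linalg.norm(nn)
        if L<1e-5: continue
        nn/=L; inl=abs((Q-a[0])@nn)<.003
        if best is None or inl.sum()>best.sum(): best=inl
    q=Q[best]; ctr=q.mean(0); w=np.linalg.svd(q-ctr,full_matrices=False)[2][2]; w*=np.sign(w[2])
    ex=np.array([0,0,1])-w*w[2]; ex/=np.linalg.norm(ex); ey=np.cross(w,ex)
    uv=np.c_[(q-ctr)@ex,(q-ctr)@ey]; rr=cv2.minAreaRect(uv.astype(np.float32)*1000)
    mid=ctr+ex*rr[0][0]/1000+ey*rr[0][1]/1000
    print(n,len(Q),best.sum(),'tilt',np.degrees(np.arccos(w[2])),'yaw',np.degrees(np.arctan2(ex[1],ex[0])),'mid',mid,rr,'rms',((q-ctr)@w).std(),'hinge? ',mid-.03*w)
P=cl['top']
for n,(u,v) in dict(mug=(310,283),carton=(311,240),tumbler=(302,200),jar=(331,180),thermos=(140,233)).items():
    print(n,np.nanmedian(P[v-4:v+5,u-4:u+5].reshape(-1,3),axis=0))
a=cv2.resize(D['top']['color'][205:270,205:275,::-1],None,fx=5,fy=5,interpolation=2)
b=cv2.resize(D['scene']['color'][245:305,390:460,::-1],None,fx=5,fy=5,interpolation=2)
h=max(a.shape[0],b.shape[0]);pad=lambda i:cv2.copyMakeBorder(i,0,h-i.shape[0],0,0,0)
cv2.imwrite('pics/crop.png',np.hstack([pad(a),pad(b)]))
```

```text
slide approx [0.58976874 0.21819858 0.06      ]
scene 0.064 158 0.07162151437495373 ((597.3516845703125, 223.6502685546875), (45.04961013793945, 26.9995059967041), 26.64193344116211)
scene 0.015 652 0.020726512569462598 ((595.5487060546875, 223.9388427734375), (115.6043701171875, 71.80658721923828), 30.23600959777832)
top 0.064 111 0.07051882995781057 ((597.034912109375, 222.0182647705078), (44.80061340332031, 23.614728927612305), 30.81771469116211)
top 0.015 493 0.019878993758737803 ((596.7147827148438, 222.27781677246094), (113.23138427734375, 67.69860076904297), 30.139230728149414)
tab approx [ 0.62299242 -0.21587499  0.13      ]
scene 2757 2078 tilt 23.15582823140229 yaw -19.56158837963178 mid [ 0.62020191 -0.20740789  0.14416783] ((-12.17694091796875, -3.5716400146484375), (225.52224731445312, 153.08480834960938), 89.59648895263672) rms 0.001093911838198873 hinge?  [ 0.63131801 -0.21135776  0.11658467]
top 3824 2362 tilt 23.545216157739457 yaw -20.103446261560936 mid [ 0.62102662 -0.21034833  0.14247434] ((-0.9463729858398438, 0.949981689453125), (149.5549774169922, 224.0080108642578), 0.6442424058914185) rms 0.0016536541923705128 hinge?  [ 0.63228064 -0.21446748  0.11497199]
mug [ 0.4616041  -0.00337533  0.00398679]
carton [ 0.59130234 -0.00328898  0.04531071]
tumbler [0.72990163 0.02855778 0.00537659]
jar [ 0.77108997 -0.06042907  0.09882765]
thermos [0.57066095 0.47487218 0.2033505 ]
```

View pics/crop.png

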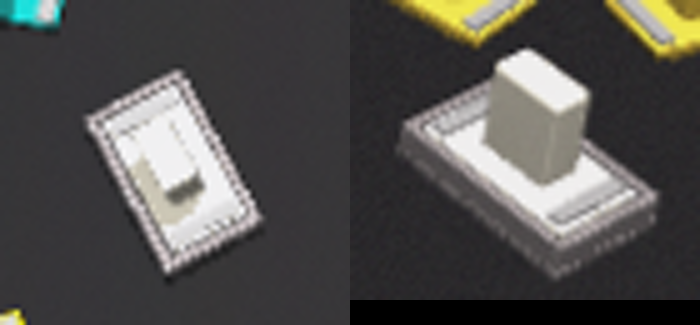

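The crop confirms the choice: a white slide seated squarely in the grey cradle, with its handle at about (165,160) in the left half. Both cameras agree: slide at (0.597, 0.223) with yaw 30°, tablet tilt about 23.3°. Handle height 0.071 and the hinge height 0.115–0.117 fit the description.

```bash
cat >> h.py <<'E'
S0=np.array([.5967,.2225,.010]); YS=np.radians(30.2)
MID=np.array([.6207,-.2090,.1432]); TILT=np.radians(23.35); YAW=np.radians(-19.85)
G=.040
def slideR(tilt,yaw,psi): return (R.from_euler('z',yaw)*R.from_euler('y',-tilt)*R.from_euler('z',psi))
def tool(p,Rs,flip):
    Rt=Rs*R.from_euler('y' if flip else 'x',np.pi)
    return np.asarray(p)+Rs.apply([0,0,G+.163]),Rt.as_rotvec()
E
python3 - <<'E'
from h import *
for flip in(0,1):
    g=tool(S0,slideR(0,YS,0),flip); print('grasp',flip,np.round(arm.ik(*g),2) if arm.ik(*g) is not None else None)
    for psi in (0,180,30,-30,90,-90):
        q=arm.ik(*tool(MID,slideR(TILT,YAW,np.radians(psi)),flip)); print(' place',psi,None if q is None else np.round(q,2))
E
```

```text
grasp 0 [-0.1   0.69 -0.49  1.76  0.43  0.8  -1.84]
 place 0 [ 0.13  0.32  0.08  2.03  0.08  0.39 -1.78]
 place 180 [ 0.63  0.37 -0.52  1.99  0.57  0.48  0.94]
 place 30 [ 0.33  0.33 -0.16  2.01  0.29  0.41 -1.44]
 place -30 [ 0.07  0.32  0.16  2.03  0.01  0.39 -2.25]
 place 90 [ 0.52  0.35 -0.39  2.    0.47  0.45 -0.55]
 place -90 [-0.7   0.7   1.27  2.07 -1.19  0.72 -2.23]
grasp 1 [ 0.21  0.88 -0.99  1.74  0.86  1.02  0.99]
 place 0 [ 0.63  0.37 -0.52  1.99  0.57  0.48  0.94]
 place 180 [ 0.13  0.32  0.08  2.03  0.08  0.39 -1.78]
 place 30 [ 0.67  0.38 -0.57  1.99  0.6   0.49  1.43]
 place -30 [ 0.63  0.37 -0.52  1.99  0.56  0.48  0.42]
 place 90 [-0.7   0.7   1.27  2.07 -1.19  0.72 -2.23]
 place -90 [ 0.52  0.35 -0.39  2.    0.47  0.45 -0.55]
```

Run:
```python
from h import *
p=current_tool_pos(); arm.move_l([p[0],p[1],.52],v=.25)
g=tool(S0,slideR(0,YS,0),0); up=lambda d:g[0]+[0,0,d]
arm.move_ptp(up(.22),g[1]); print(current_time(),current_tool_pos(),g[0])
arm.move_l(up(.10),v=.15)
c=cam('scene'); cv2.imwrite('pics/pre.png',cv2.resize(c['color'][150:310,340:560,::-1],None,fx=3,fy=3))
print(arm.move_l(up(0),v=.08,force_limit=8),current_tool_pos()-g[0],current_wrist_force())
claw.set_gripper(.0,15); arm.pause(.3)
print(current_gripper_width(),current_grasp_force(),current_wrist_force(),current_torque(),current_time())
```

```text
3.8083 [0.59714748 0.22157713 0.43291248] [0.5967 0.2225 0.213 ]
False [0.0001989  0.00015952 0.00059136] [-0.0360644   0.1064095  -0.01768086]
0.023346644001316873 14.996355772018433 [-4.00002566  5.41872685  0.62301932] [ 0.95929687  0.66085481 -0.01371633] 7.5083
```

View pics/pre.png

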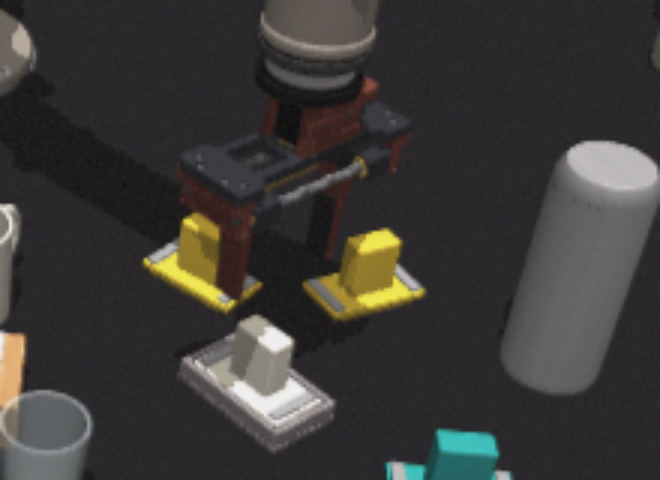

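The gripper is above the white slide, and it then closed on the handle (width 23 mm). There is a side load of about 6.7 N along the closing axis, so I'll shift to relieve it before lifting.

Run:
```python
from h import *
d=slideR(0,YS,0).apply([0,1,0])
claw.set_gripper(.0,35)
for i in range(8):
    f=current_wrist_force(); fd=f@d; print(np.round(f,2),round(fd,2),current_tool_pos())
    if abs(fd)<1: break
    arm.move_l(current_tool_pos()+d*.0006*np.sign(fd),v=.02); arm.pause(.1)
p=current_tool_pos()
print(arm.move_l(p+[0,0,.04],v=.05,force_limit=15)); arm.pause(.2)
print(current_wrist_force(),current_torque(),current_gripper_width(),current_grasp_force())
arm.move_l(p+[0,0,.20],v=.15); arm.pause(.2)
print(current_wrist_force(),current_torque(),current_time())
for n in('scene','top'):
    c=cam(n); P=cloud(c); q=current_tool_pos()
    uv=proj(c,q-[0,0,.19]).astype(int); u,v=uv; print(n,uv)
    cv2.imwrite(f'pics/lift_{n}.png',cv2.resize(c['color'][max(v-60,0):v+60,max(u-70,0):u+70,::-1],None,fx=4,fy=4))
```

```text
[-3.03  4.91  0.35] 5.77 [0.59630258 0.22318583 0.21302713]
[-0.94  2.52  0.43] 2.65 [0.59615746 0.22350661 0.21303784]
[-0.17  0.23  0.82] 0.29 [0.5961093  0.22358472 0.21302652]
False
[-1.22087635e-03  3.63522808e-01 -1.60974516e+00] [-0.02842438  0.00496901  0.01324418] 0.02372961486015914 34.99665319919586
[-0.04143837 -0.02615973 -1.64439633] [-0.02811834  0.00801084  0.03185047] 10.9917
scene [436 208]
top [229 224]
```

View pics/lift_scene.png

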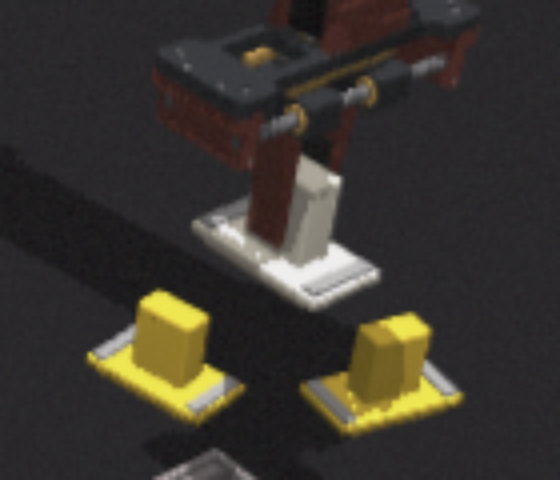

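The slide is lifted and level; the reading matches 0.17 kg. I'll measure where it sits in the hand, using the back plate in both views, then move above the tablet.

Run:
```python
from h import *
q=current_tool_pos(); z0=q[2]-.163-G
Rt=R.from_rotvec(current_eef_rot()); Rs=Rt*R.from_euler('x',np.pi); print('rot err deg',np.degrees((Rs*slideR(0,YS,0).inv()).as_rotvec()))
for n in('scene','top'):
    c=cam(n); P=cloud(c); L=Rs.inv().apply((P-(q-Rs.apply([0,0,.163+G]))).reshape(-1,3)).reshape(P.shape)
    hsv=cv2.cvtColor(c['color'],cv2.COLOR_RGB2HSV)
    m=(abs(L[...,0])<.07)&(abs(L[...,1])<.045)&(L[...,2]>.002)&(L[...,2]<.018)
    Q=L[m]; print(n,m.sum(),cv2.minAreaRect((Q[:,:2]*1000).astype(np.float32)))
    # plane of the plate's top
    A=np.c_[Q[:,:2],np.ones(len(Q))]; k=np.ones(len(Q),bool)
    for _ in range(5):
        s=np.linalg.lstsq(A[k],Q[k,2],rcond=None)[0]; k=abs(A@s-Q[:,2])<.003
    print('  plane slopes deg',np.degrees(s[:2]),'h',s[2],k.sum())
    m=(abs(L[...,0])<.04)&(abs(L[...,1])<.02)&(L[...,2]>.055)&(L[...,2]<.068); Q=L[m]
    if len(Q): print('  handle top',len(Q),np.median(Q[:,2]),Q[:,0].min(),Q[:,0].max())
```

```text
rot err deg [-0.01094489  0.04583911  0.00580654]
scene 498 ((1.6744346618652344, -1.0335979461669922), (95.72876739501953, 55.50685119628906), 0.37471359968185425)
  plane slopes deg [-0.98682338  3.62211251] h 0.011848407442576937 369
  handle top 124 0.06196013492017311 -0.00912407258226807 0.02384021675559532
top 0 ((0.0, 0.0), (0.0, 0.0), 0.0)
  plane slopes deg [0. 0.] h 0.0 0
```

Run:
```python
from h import *
Rs=slideR(TILT,YAW,0); n=Rs.apply([0,0,1]); tgt=MID-Rs.apply([.001,0,0])
at=lambda d:tool(tgt+n*d,Rs,0)
arm.move_ptp(*at(.14)); print(current_time(),current_gripper_width())
arm.move_l(at(.03)[0],v=.12); arm.pause(.4)
f0=current_wrist_force(); t0=current_torque(); np.savez('z.npz',f=f0,t=t0)
print('free',f0,t0,np.degrees((R.from_rotvec(current_eef_rot())*R.from_rotvec(at(0)[1]).inv()).as_rotvec()))
print(arm.move_l(at(-.006)[0],v=.02,force_limit=2)); arm.pause(.3)
p=current_tool_pos(); print('gap',(p-at(0)[0])@n,'f',Rs.inv().apply(current_wrist_force()-f0),'t',Rs.inv().apply(current_torque()-t0),current_time())
c=cam('scene'); cv2.imwrite('pics/place.png',cv2.resize(c['color'][170:330,150:350,::-1],None,fx=3.5,fy=3.5))
```

```text
12.725 0.02372972546344604
free [ 0.30210787 -0.35494085 -1.20390691] [ 0.20738666  0.4822151  -0.02825297] [-0.01550435 -0.02208859 -0.00599781]
True
gap 0.00013011099482368796 f [2.95451239 0.02277765 6.08150455] t [ 0.11718608 -0.87608539 -0.052194  ] 15.825
```

View pics/place.png

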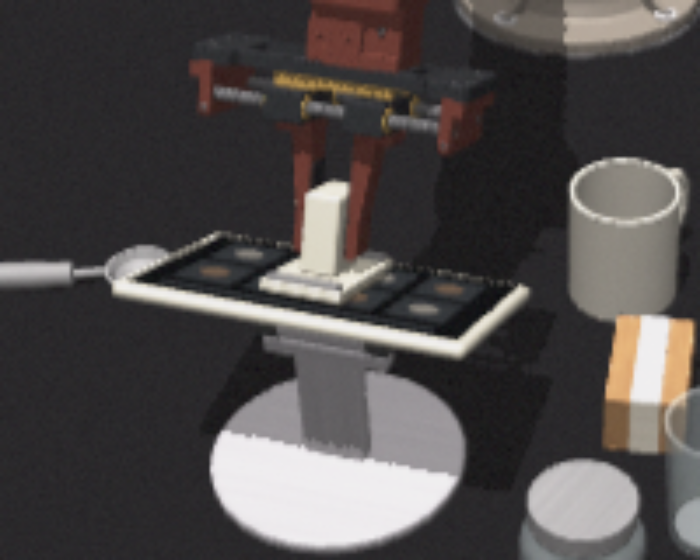

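The slide is on the middle of the glass (crop (325,275)). The contact moment puts the centre of pressure near the high edge, with some tangential load, so the slide is slightly too flat. I'll back off 1.5 mm, trim the tilt and touch again.

```bash
cat >> h.py <<'E'
def cop(Rs,f0,t0):
    fs=[];ts=[]
    for _ in range(5): fs.append(current_wrist_force());ts.append(current_torque());arm.pause(.02)
    f=Rs.inv().apply(np.mean(fs,0)-f0); t=Rs.inv().apply(np.mean(ts,0)-t0); h=.163+G
    return f,t,-(t[1]+h*f[0])/f[2]*1e3,(t[0]-h*f[1])/f[2]*1e3
def trimR(a,b): return slideR(TILT,YAW,0)*R.from_euler('yx',[-a,b],degrees=True)  # a more tilt, b roll
E
python3 - <<'E'
from h import *
R0=slideR(TILT,YAW,0); n=R0.apply([0,0,1]); tgt=MID-R0.apply([.001,0,0])
for a,b in((0,0),(.6,0),(.6,.6)):
    Rs=trimR(a,b); at=lambda d:tool(tgt+n*d,Rs,0)
    arm.move_l(at(.0025)[0],rot=at(0)[1],v=.02); arm.pause(.3)
    f0=current_wrist_force(); t0=current_torque()
    hit=arm.move_l(at(-.004)[0],v=.006,force_limit=3); arm.pause(.3)
    f,t,cx,cy=cop(Rs,f0,t0)
    print(a,b,hit,'gap mm',1e3*((current_tool_pos()-at(0)[0])@n),'f',f.round(2),'t',t.round(3),'cop',round(cx,1),round(cy,1),round(current_time(),1))
E
```

```text
0 0 True gap mm 0.10778512259638588 f [ 0.35 -0.72  7.47] t [ 0.002 -0.502 -0.097] cop 57.6 20.0 17.4
0.6 0 True gap mm 0.20480936386393905 f [2.06 0.26 6.81] t [ 0.025 -0.209  0.06 ] cop -30.7 -4.2 19.0
0.6 0.6 True gap mm 0.3152779066001114 f [1.95 0.25 7.05] t [-0.123 -0.226  0.062] cop -24.2 -24.6 20.6
```

Run:
```python
from h import *
R0=slideR(TILT,YAW,0); n=R0.apply([0,0,1]); tgt=MID-R0.apply([.001,0,0])
for a,b in((.35,-.1),(.45,0)):
    Rs=trimR(a,b); at=lambda d:tool(tgt+n*d,Rs,0)
    arm.move_l(at(.0025)[0],rot=at(0)[1],v=.02); arm.pause(.3)
    f0=current_wrist_force(); t0=current_torque(); np.savez('z.npz',f=f0,t=t0,ab=[a,b])
    hit=arm.move_l(at(-.004)[0],v=.005,force_limit=2); arm.pause(.4)
    f,t,cx,cy=cop(Rs,f0,t0)
    print(a,b,hit,'gap mm',1e3*((current_tool_pos()-at(0)[0])@n),'f',f.round(2),'t',t.round(3),'cop',round(cx,1),round(cy,1),round(current_time(),1))
    if abs(cx)<14 and abs(cy)<10: break
```

```text
0.35 -0.1 True gap mm 0.10635935609231323 f [ 1.89 -0.49  6.62] t [ 0.021 -0.303  0.019] cop -12.2 18.1 22.4
0.45 0 True gap mm 0.11145875671680149 f [ 2.69 -0.02  7.54] t [ 0.07  -0.253 -0.016] cop -38.7 9.8 24.1
```

Run:
```python
from h import *
R0=slideR(TILT,YAW,0); n=R0.apply([0,0,1]); tgt=MID-R0.apply([.001,0,0])
a,b=.28,.15
Rs=trimR(a,b); at=lambda d:tool(tgt+n*d,Rs,0)
arm.move_l(at(.0025)[0],rot=at(0)[1],v=.02); arm.pause(.3)
f0=current_wrist_force(); t0=current_torque(); np.savez('z.npz',f=f0,t=t0,ab=[a,b])
arm.move_l(at(-.004)[0],v=.005,force_limit=2); arm.pause(.4)
cmd=current_tool_pos()
for i in range(9):
    f,t,cx,cy=cop(Rs,f0,t0)
    print('gap mm',round(1e3*((current_tool_pos()-at(0)[0])@n),3),'f',f.round(2),'cop',round(cx,1),round(cy,1),round(current_time(),1))
    if abs(f[2]-5)<.4: break
    arm.move_l(current_tool_pos()+n*np.clip((f[2]-5)*.00004,-.0002,.0002),rot=at(0)[1],v=.005); arm.pause(.25)
```

```text
gap mm 0.026 f [ 2.23 -0.35  7.88] cop -23.0 -8.2 25.9
gap mm 0.053 f [ 1.37 -0.2   2.77] cop -67.4 -18.2 26.6
gap mm 0.021 f [ 0.57 -0.3   6.4 ] cop -40.8 -14.0 27.2
gap mm 0.033 f [ 0.43 -0.46  4.12] cop -28.9 -3.2 27.8
gap mm 0.032 f [ 0.1  -0.32  5.86] cop -29.1 -15.1 28.4
gap mm 0.049 f [ 0.79 -0.62  4.65] cop -47.8 -3.7 29.0
```

Run:
```python
from h import *
R0=slideR(TILT,YAW,0); n=R0.apply([0,0,1])
z=np.load('z.npz'); f0,t0=z['f'],z['t']; a,b=z['ab']
Rs=trimR(a,b); h=G+.163
face=current_tool_pos()-Rs.apply([0,0,h])
for i in range(10):
    f,t,cx,cy=cop(Rs,f0,t0)
    print(round(a,3),round(b,3),'face',((face-MID)@R0.as_matrix()*1e3).round(2),'f',f.round(2),'cop',round(cx,1),round(cy,1),round(current_time(),1))
    if abs(f[2]-5)<.5 and abs(cx)<12 and abs(cy)<9: break
    a+=np.clip(.0022*cx,-.08,.08); b+=np.clip(.003*cy,-.06,.06)
    face=face+n*np.clip((f[2]-5)*.00002,-.0001,.0001)
    Rs=trimR(a,b); p,r=tool(face,Rs,0)
    arm.move_l(p,rot=r,v=.005); arm.pause(.3)
np.savez('z.npz',f=f0,t=t0,ab=[a,b],face=face)
```

```text
0.28 0.15 face [-1.15  0.01  0.05] f [ 1.09 -0.02  4.56] cop -62.2 -31.0 29.1
0.2 0.09 face [-1.15  0.01  0.04] f [-0.34 -0.82  4.71] cop 17.6 15.7 29.7
0.239 0.137 face [-1.15  0.01  0.03] f [-0.1  -0.52  4.41] cop -5.2 -17.8 30.3
0.227 0.084 face [-1.15  0.01  0.02] f [-0.41 -1.22  5.42] cop 5.3 24.6 31.0
0.239 0.144 face [-1.15  0.01  0.03] f [ 0.19 -0.44  5.15] cop -19.8 -25.0 31.6
0.195 0.084 face [-1.15  0.01  0.03] f [-0.51 -1.01  5.48] cop 6.6 11.5 32.2
0.21 0.118 face [-1.15  0.01  0.04] f [-0.65 -0.77  4.79] cop 16.4 -13.2 32.9
0.246 0.079 face [-1.15  0.01  0.04] f [-0.35 -1.38  4.53] cop -13.4 20.9 33.5
0.217 0.139 face [-1.15  0.01  0.03] f [-0.64 -1.46  5.14] cop 3.5 1.6 34.1
```

Centred: 5.1 N, centre of pressure within 4 mm of the middle. I'll check that it holds steady and that the screen and bystanders haven't moved.

Run:
```python
from h import *
z=np.load('z.npz'); Rs=trimR(*z['ab'])
for _ in range(3):
    arm.pause(.4); f,t,cx,cy=cop(Rs,z['f'],z['t']); print(f.round(2),round(cx,1),round(cy,1),current_grasp_force())
c0=dict(np.load('scene.npz')); c=cam('scene'); save(c,'final.png'); P0,P=cloud(c0),cloud(c)
R0=slideR(TILT,YAW,0)
for nm,X in(('before',P0),('after',P)):
    L=(X-MID)@R0.as_matrix(); m=(abs(L[...,0])<.07)&(abs(L[...,1])>.06)&(abs(L[...,1])<.108)&(abs(L[...,2])<.01)
    Q=L[m]; s=np.linalg.lstsq(np.c_[Q[:,:2],np.ones(len(Q))],Q[:,2],rcond=None)[0]; print(nm,m.sum(),np.degrees(s[:2]),s[2]*1e3)
print(current_time())
```

```text
[-0.8  -1.56  5.24] 13.5 3.0 35.00029921531677
[-0.59 -0.94  4.89] -3.6 -20.9 35.000388622283936
[-0.94 -1.23  5.48] 7.9 -9.3 35.0002384185791
before 816 [-0.13829949  0.07174763] 1.3357146958287056
after 796 [-0.09203043  0.07106416] 1.372460534156289
35.6333
```

View pics/final.png

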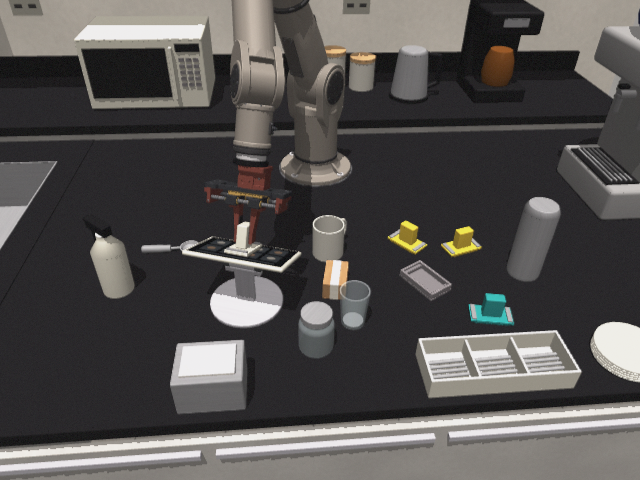

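The slide lies flush at (243,243), the cradle is empty at (425,280), the screen angle is unchanged, and everything else stands where it was. The force is holding at about 5 N, so I'm handing in.

```bash
python3 -c "
from station import arm; print(arm.finish_job())"
```

```text
the job is handed in; nothing more can be done
None
```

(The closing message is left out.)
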